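# Stack the washed sharpening stones crosswise to dry

### The arm

A 6-joint arm with a two-finger parallel gripper is mounted at the origin on a cart in front of the work surface, level with it; the furniture and walls round the work are solid. World frame = base frame: x ahead of the robot, y to its left, z up, the work surface at z = 0. Lengths are in m, angles in rad, forces in N, time in s.
With the tool pointing down it reaches from about 0.275 to 0.875 m from the base axis. Payload 12.5 kg.
Tool frame: the origin (TCP) lies at the very end of the fingers, on their centre line; the grasp point (between the pads) lies 19 mm behind it; x points along the fingers, y is the direction in which the jaws open and shut, and the axes are right-handed (so a half turn about x gives the same grasp; the last joint's range is limited). The gripper opens to 85 mm and grips with 20 to 120 N. Pads are 22 mm wide; open, the fingers measure 114 mm over their backs; the gripper's body (76 mm by 85 mm) begins 54 mm behind the grasp point. The pads swing forward as they close: fully open they stand 13 mm farther back than shut.
Start: joints at [-1.342, 0.351, 1.652, -0, 1.139, -0.085], TCP at [0.17, -0.523, 0.231] pointing down, gripper open.
Joint ranges: [-2.75, 2.75], [-0.79, 2.1], [0.01, 2.65], [-1.57, 4.71], [0.07, 3.14], [-2.87, 2.87]. Speed limits (rad/s): [2.22, 2.22, 2.79, 3.14, 3.14, 3.14].

### API

Orientations are given as a 3x3 rotation matrix whose columns are the frame's x, y, z axes.
In Python, from bench import manip gives the robot as it stands. Calls block until the motion is done:
- manip.move_ptp(position, orientation): joint-space move of the TCP to a pose.
- manip.move_l(position, attitude=None, max_speed=0.15): straight line of the TCP; attitude=None keeps the orientation; max_speed is the mean speed in m/s.
- manip.move_j(angles): joint-space move.
- manip.set_gripper(opening, effort=None): opening from 0.0 (shut) to 1.0 (fully open); effort is the grip in N (None keeps the last); returns when the fingers have stopped.
- manip.dwell(seconds).
- manip.inverse_kinematics(position, orientation): joint angles nearest the present ones, or None.
- manip.grab_frame(name): name is "scene" or "top" or "wrist"; returns (picture, depth): 384x512x3 uint8, red, green, blue; 384x512 float32, m along the optical axis (not along the pixel's ray), 0 where there is no reading.
- manip.get_calibration(name): a dict with "camera_matrix" (3x3 intrinsics, pixels), "R" (3x3) and "t" (3): a world point X has camera coordinates R X + t. Camera axes: x right, y down, z forward; pixel columns grow to the right and rows downward; lengths in m; the calibration is good to about 2 mm. A picture is of the moment at which its call begins: read the wrist's pose just before it. get_calibration takes no time and is no camera call; for the wrist camera it gives the pose at the moment of the call.
A pose or a line that the arm cannot do raises manip.Unreachable and nothing moves.
- manip.sign_off(): hands the job in, once; it reports no verdict.
Trained networks look in the newest picture that a camera, given by its name, has taken for a name from the list of things; names that differ only in an ending like _2 or _b are one class to them, and where a whole thing is asked for, a point or a joint stands for the part that bears it (a point fixed in the world has none). Each returns a list of dicts, best first, with "confidence" (0 to 1); they miss things now and then, are a little off and sometimes report something else, mostly with a low value. They report only what shows in the picture. A call takes as long as a camera call.
- manip.look_for(camera, name): "at" ([x, y, z] in m, in world coordinates, good to about 4 mm: the middle of the surface that is visible of it).
Readings, each from a call of its own:
- manip.current_time(): time.
- manip.current_qpos(): joint angles.
- manip.current_joint_vel(): joint speeds.
- manip.current_joint_torque(): joint torques, N m.
- manip.current_ee_pos(): TCP position.
- manip.current_tcp_rot(): TCP orientation.
- manip.current_force(): force on the tool from outside, world axes, zero at the start.
- manip.current_ft_torque(): the same for the moment, N m.
- manip.current_grip_width(): opening from 0.0 (shut) to 1.0 (fully open).
Only numpy, scipy, OpenCV 4.12 (cv2) and the standard library are available. Lean on these libraries where they do the work, as an engineer would, in place of code of your own. Each camera call takes 0.05 s, during which the arm holds its last target.

### The job

Stack the washed razor sharpening stones crosswise on the wooden drying rack so that air reaches them all. First slide the two stones that lie in the rack apart until each lies squarely against its own end bar; then lay the other two big stones across them, one over the left ends and one over the right ends, square and flush with the lower stones, and finally lay the small hone across the middle of those two, parallel to the bottom pair. Set the stones down, do not drop them, and leave the razor case, the gel jar and the phone alone.

Things in the scene. Friction and masses are not known exactly. Their poses are not given: they have to be found in the camera images.
- rack: fixed pale wooden rack 210 (x) x 180 (y) mm, open in the middle; origin: centre of its footprint on the worktop, z up. Two rails 22 wide run along x at y = -60 and +60, tops at z = 28; at each end a bar along y, 14 thick, inner faces at x = -91 and +91, tops at z = 38. A 45 wide stone against a bar has its centre at x = -68.5 or +68.5
- near_stone: grey two-layer sharpening stone lying across the rails on the robot's half of the rack (rack x below 0), 180 mm long x 45 wide x 20 high, 0.32 kg; origin at the centre of its underside, x along its length, z up; its length runs along the rack's y
- far_stone: the same kind of stone on the far half of the rack (rack x above 0), 180 mm long x 45 wide x 20 high, 0.32 kg; origin at the centre of its underside, x along its length, z up; its length runs along the rack's y; a free gap of at least 36 mm lies between the two
- stone_a: big grey two-layer sharpening stone lying on the worktop left of the rack, 180 mm long x 45 wide x 20 high, 0.32 kg; origin at the centre of its underside, x along its length, z up
- stone_b: second big grey two-layer sharpening stone lying on the worktop left of the rack, same as stone_a: 180 mm long x 45 wide x 20 high, 0.32 kg; origin at the centre of its underside, x along its length, z up
- small_hone: smaller grey two-layer hone lying on the worktop left of the rack, 140 mm long x 35 wide x 20 high, 0.2 kg; origin at the centre of its underside, x along its length, z up
- razor_case: bystander: grey razor case 42 x 120 x 24 mm on the worktop behind the work; origin at the centre of its underside, y along its length
- gel_jar: bystander: round red jar with a white lid, 88 mm across, 87 high, at the back; origin at the centre of its underside
- phone: bystander: dark phone 71 x 150 x 9 mm, front right of the work; origin at the centre of its underside, y along its length

How it is judged:
On the way, in this order (a step that is already met when the one before it is completed fails the run):
1. the two stones in the rack have been slid apart, each squarely against its end bar (within 4 mm and 0.05 rad) (x of near_stone in the frame of rack between -0.0725 and -0.0645 m and x of far_stone in the frame of rack between 0.0645 and 0.0725 m and y of near_stone in the frame of rack between -0.015 and 0.015 m and z of near_stone in the frame of rack between 0.025 and 0.031 m and angle between the x axis of each of near_stone, far_stone and the y axis of rack, either way round below 0.05 rad and y of far_stone in the frame of rack between -0.015 and 0.015 m and z of far_stone in the frame of rack between 0.025 and 0.031 m), for 0.2 s.
2. the two other big stones lie across them and are let go (((y of stone_a in the frame of rack between 0.052 and 0.083 m and x of stone_a in the frame of rack between -0.018 and 0.018 m and z of stone_a in the frame of rack between 0.045 and 0.051 m and angle between the x axis of each of stone_a, stone_b and the x axis of rack, either way round below 0.12 rad and angle between each of stone_a, stone_b's own z axis and vertical below 0.04 rad and y of stone_b in the frame of rack between -0.083 and -0.052 m and x of stone_b in the frame of rack between -0.018 and 0.018 m and z of stone_b in the frame of rack between 0.045 and 0.051 m) or (y of stone_b in the frame of rack between 0.052 and 0.083 m and x of stone_b in the frame of rack between -0.018 and 0.018 m and z of stone_b in the frame of rack between 0.045 and 0.051 m and angle between the x axis of each of stone_b, stone_a and the x axis of rack, either way round below 0.12 rad and angle between each of stone_b, stone_a's own z axis and vertical below 0.04 rad and y of stone_a in the frame of rack between -0.083 and -0.052 m and x of stone_a in the frame of rack between -0.018 and 0.018 m and z of stone_a in the frame of rack between 0.045 and 0.051 m)) and contact force between each of stone_a, stone_b and the fingers below 0.1 N), for 0.2 s.
At the end, for the whole second after the job is handed in: Lower stones within 6 mm of their end bars, within 0.07 rad; stone_a and stone_b flat across both, one each side, centres 67.5 mm off the middle within 15 mm, within 0.12 rad; small hone flat on top, crosswise within 0.15 rad, its centre within 18 mm of the middle; all at rest (x of near_stone in the frame of rack between -0.0725 and -0.0625 m and x of far_stone in the frame of rack between 0.0625 and 0.0725 m and y of near_stone in the frame of rack between -0.015 and 0.015 m and z of near_stone in the frame of rack between 0.025 and 0.031 m and angle between the x axis of each of near_stone, far_stone and the y axis of rack, either way round below 0.07 rad and y of far_stone in the frame of rack between -0.015 and 0.015 m and z of far_stone in the frame of rack between 0.025 and 0.031 m and ((y of stone_a in the frame of rack between 0.052 and 0.083 m and x of stone_a in the frame of rack between -0.018 and 0.018 m and z of stone_a in the frame of rack between 0.045 and 0.051 m and angle between the x axis of each of stone_a, stone_b and the x axis of rack, either way round below 0.12 rad and angle between each of stone_a, stone_b's own z axis and vertical below 0.04 rad and y of stone_b in the frame of rack between -0.083 and -0.052 m and x of stone_b in the frame of rack between -0.018 and 0.018 m and z of stone_b in the frame of rack between 0.045 and 0.051 m) or (y of stone_b in the frame of rack between 0.052 and 0.083 m and x of stone_b in the frame of rack between -0.018 and 0.018 m and z of stone_b in the frame of rack between 0.045 and 0.051 m and angle between the x axis of each of stone_b, stone_a and the x axis of rack, either way round below 0.12 rad and angle between each of stone_b, stone_a's own z axis and vertical below 0.04 rad and y of stone_a in the frame of rack between -0.083 and -0.052 m and x of stone_a in the frame of rack between -0.018 and 0.018 m and z of stone_a in the frame of rack between 0.045 and 0.051 m)) and x of small_hone in the frame of rack between -0.018 and 0.018 m and y of small_hone in the frame of rack between -0.018 and 0.018 m and z of small_hone in the frame of rack between 0.065 and 0.071 m and angle between the x axis of small_hone and the y axis of rack, either way round below 0.15 rad and angle between small_hone's own z axis and vertical below 0.04 rad and linear speed of each of near_stone, far_stone, stone_a, stone_b, small_hone below 0.02 m/s); the robot touches nothing.
It fails at once if a stone is dropped: it falls free by more than about 12 mm (over 0.5 m/s out of the fingers) ((linear speed of near_stone above 0.5 m/s and contact force between near_stone and the fingers below 0.05 N) or (linear speed of far_stone above 0.5 m/s and contact force between far_stone and the fingers below 0.05 N) or (linear speed of stone_a above 0.5 m/s and contact force between stone_a and the fingers below 0.05 N) or (linear speed of stone_b above 0.5 m/s and contact force between stone_b and the fingers below 0.05 N) or (linear speed of small_hone above 0.5 m/s and contact force between small_hone and the fingers below 0.05 N)).
It fails at once if the razor case, gel jar or phone is moved by more than 30 mm (distance of any of razor_case, gel_jar, phone from where it was at the start of the episode above 0.03 m).
It also fails if it takes over 72 s, if anything falls off the work surface, if the arm or the gripper's body presses on something with over 40 N, if the wrist force passes 120 N, or if a joint passes its speed limit or range.

## Working session

There is one attempt and no reset: what is moved stays moved. The work goes in short steps, each a Python script; the robot and the scene stay as the last script left them, time stands still between calls to the robot, and variables do not carry over. Pictures are saved under pics/ and viewed, and the job is handed in when it is done.

```bash
ls; mkdir -p pics; python3 - <<'E'
from bench import manip
import cv2,numpy as np
for n in ["scene","top"]:
    im,d=manip.grab_frame(n); cv2.imwrite(f"pics/{n}0.png",im[:,:,::-1]); np.savez(f"{n}0.npz",im=im,d=d)
    c=manip.get_calibration(n); print(n,c)
    for k in ["rack","near_stone","stone_a","small_hone"]:
        print(k,[(np.round(r["at"],3),round(r["confidence"],2)) for r in manip.look_for(n,k)])
print(manip.current_time(),manip.current_tcp_rot())
E
```

```text
pics
scene {'camera_matrix': array([[441.75423362,   0.        , 252.44916461],
       [  0.        , 441.75423362, 194.65275553],
       [  0.        ,   0.        ,   1.        ]]), 'R': array([[ 0.89316562,  0.4496727 , -0.00704481],
       [ 0.35046335, -0.70575617, -0.61569771],
       [-0.28183437,  0.54745108, -0.78795095]]), 't': array([-0.50005953, -0.2670254 ,  1.52417296])}
rack [(array([ 0.556, -0.197,  0.03 ]), 0.75), (array([0.51 , 0.215, 0.017]), 0.35)]
near_stone [(array([ 0.513, -0.2  ,  0.05 ]), 0.8), (array([0.495, 0.1  , 0.024]), 0.61)]
stone_a [(array([0.509, 0.213, 0.019]), 0.83), (array([ 0.503, -0.002,  0.022]), 0.76)]
small_hone [(array([0.492, 0.1  , 0.024]), 0.68)]
top {'camera_matrix': array([[428.2349962 ,   0.        , 253.46624632],
       [  0.        , 428.2349962 , 183.90966982],
       [  0.        ,   0.        ,   1.        ]]), 'R': array([[ 0.02837305, -0.99955127, -0.00960354],
       [-0.98621324, -0.02642494, -0.16335597],
       [ 0.1630289 ,  0.01410604, -0.98652045]]), 't': array([-0.11643069,  0.59937093,  1.40501751])}
rack [(array([ 0.555, -0.179,  0.034]), 0.67)]
near_stone [(array([ 0.506, -0.188,  0.05 ]), 0.68)]
stone_a [(array([0.502, 0.22 , 0.019]), 0.7), (array([0.494, 0.008, 0.018]), 0.58), (array([0.798, 0.052, 0.085]), 0.58)]
small_hone [(array([0.489, 0.104, 0.019]), 0.65)]
0.5 [[-1.96505155e-05  3.08644070e-01 -9.51177606e-01]
 [ 3.67591423e-05 -9.51177605e-01 -3.08644071e-01]
 [-9.99999999e-01 -4.10294880e-05  7.34563895e-06]]
```

View pics/scene0.png

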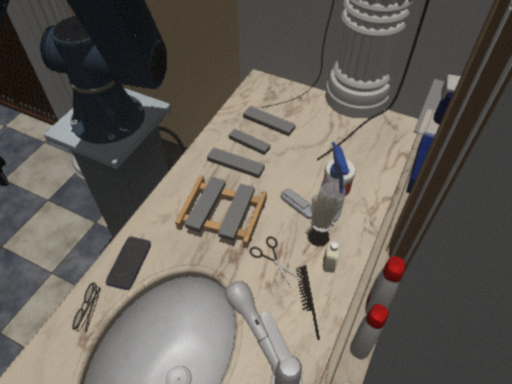

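View pics/top0.png

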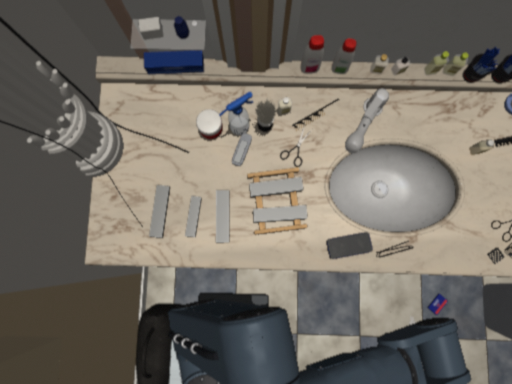

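```bash
cat > h.py <<'E'
from bench import manip
import cv2,numpy as np
def down(yaw):
    # tool x down, tool y (jaw) at angle yaw in world
    x=np.array([0,0,-1.]);y=np.array([np.cos(yaw),np.sin(yaw),0]);return np.column_stack([x,y,np.cross(x,y)])
def cloud(d,c):
    K=c["camera_matrix"];v,u=np.mgrid[:d.shape[0],:d.shape[1]]
    P=np.stack([(u-K[0,2])/K[0,0]*d,(v-K[1,2])/K[1,1]*d,d],-1)
    return (P-np.array(c["t"]))@np.array(c["R"])
def snap(cam,name):
    c=manip.get_calibration(cam);im,d=manip.grab_frame(cam)
    cv2.imwrite(f"pics/{name}.png",im[:,:,::-1]);np.savez(f"{name}.npz",im=im,d=d,P=cloud(d,c),R=c["R"],t=c["t"],K=c["camera_matrix"]);return im,d
E
python3 - <<'E'
from h import *
c=manip.get_calibration("wrist");R=c["R"];t=c["t"]
C=-R.T@t; T=manip.current_tcp_rot();p=manip.current_ee_pos()
print("cam in tool",T.T@(C-p)); print("cam axes in tool\n",np.round(T.T@R.T,3)); print(c["camera_matrix"])
for pos in [(0.5,0.1,0.30),(0.5,-0.19,0.30)]:
  for yaw in [np.pi/2,-np.pi/2,0,np.pi]:
    q=manip.inverse_kinematics(pos,down(yaw)); print(pos,yaw,None if q is None else np.round(q,2))
d=np.load("top0.npz");P=cloud(d["d"],manip.get_calibration("top"))
for (u,v) in [(160,211),(193,216),(223,216),(276,186),(276,214),(120,220),(276,200)]: print(u,v,P[v,u])
E
```

```text
cam in tool [-0.14111573  0.00167387 -0.06936296]
cam axes in tool
 [[-0.    -0.274  0.962]
 [ 1.     0.     0.   ]
 [-0.     0.962  0.274]]
[[291.96733378   0.         255.98024596]
 [  0.         291.96733378 196.04381415]
 [  0.           0.           1.        ]]
(0.5, 0.1, 0.3) 1.5707963267948966 [ 0.11  0.21  1.66 -0.    1.27 -1.46]
(0.5, 0.1, 0.3) -1.5707963267948966 [ 0.11  0.21  1.66 -0.    1.27  1.68]
(0.5, 0.1, 0.3) 0 [ 0.11  0.21  1.66 -0.    1.27  0.11]
(0.5, 0.1, 0.3) 3.141592653589793 None
(0.5, -0.19, 0.3) 1.5707963267948966 [-0.45  0.26  1.6  -0.    1.28 -2.02]
(0.5, -0.19, 0.3) -1.5707963267948966 [-0.45  0.26  1.6  -0.    1.28  1.12]
(0.5, -0.19, 0.3) 0 [-0.45  0.26  1.6  -0.    1.28 -0.45]
(0.5, -0.19, 0.3) 3.141592653589793 [-0.45  0.26  1.6  -0.    1.28  2.69]
160 211 [0.50405332 0.21828003 0.02202713]
193 216 [0.48993665 0.10395945 0.0230315 ]
223 216 [0.49271124 0.00134174 0.0235895 ]
276 186 [ 0.59682409 -0.17633209  0.05117685]
276 214 [ 0.50193843 -0.17823145  0.05066365]
120 220 [0.4707793  0.35937998 0.00348383]
276 200 [ 0.55600425 -0.17941459 -0.00260607]
```

```bash
python3 - <<'E'
from h import *
manip.move_ptp((0.48,-0.18,0.26),down(np.pi/2)); snap("wrist","w_rack"); print(manip.current_time())
manip.move_ptp((0.45,0.1,0.26),down(np.pi/2)); snap("wrist","w_left"); print(manip.current_time())
E
```

```text
2.2417
3.3833
```

View pics/w_rack.png

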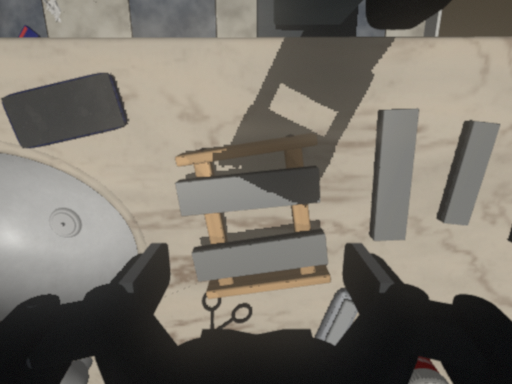

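View pics/w_left.png

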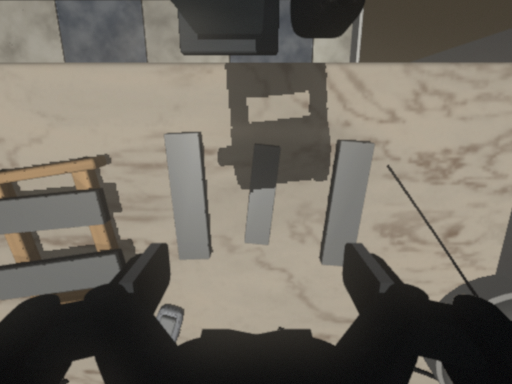

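```bash
cat >> h.py <<'E'
def rects(P,zlo,zhi,box,minpx=150):
    x0,x1,y0,y1=box
    m=(P[...,2]>zlo)&(P[...,2]<zhi)&(P[...,0]>x0)&(P[...,0]<x1)&(P[...,1]>y0)&(P[...,1]<y1)
    m=cv2.morphologyEx(m.astype(np.uint8),cv2.MORPH_OPEN,np.ones((2,2)))
    n,l,s,_=cv2.connectedComponentsWithStats(m,connectivity=4);out=[]
    for i in range(1,n):
        if s[i,4]<minpx: continue
        q=P[l==i]; (c,wh,a)=cv2.minAreaRect((q[:,:2]*1000).astype(np.float32))
        a=a if wh[0]>wh[1] else a+90
        mu=q[:,:2].mean(0);w,V=np.linalg.eigh(np.cov(q[:,:2].T));v=V[:,1]
        pa=np.degrees(np.arctan2(v[1],v[0]))
        out.append((np.median(q[:,2]),np.array(c)/1000,sorted(wh),(a+90)%180-90,mu,(pa+90)%180-90,s[i,4]))
    return out
def show(o):
    for r in o: print("z%.4f c(%.4f %.4f) wh %.1f %.1f ang %.2f | mean(%.4f %.4f) pca %.2f n%d"%(r[0],*r[1],*r[2],r[3],*r[4],r[5],r[6]))
E
python3 - <<'E'
from h import *
W=np.load("w_rack.npz")["P"];L=np.load("w_left.npz")["P"];T=cloud(np.load("top0.npz")["d"],manip.get_calibration("top"))
for n,P in (("wr",W),("wl",L),("top",T)):
    print(n,"stones");show(rects(P,.012,.03,(.38,.62,-.06,.3)))
    print("rackstones");show(rects(P,.0435,.056,(.4,.7,-.32,-.06)))
    print("bars/rails");show(rects(P,.0335,.0425,(.4,.7,-.32,-.06),60));show(rects(P,.022,.0325,(.4,.7,-.32,-.06),60))
    m=(P[...,0]>.4)&(P[...,0]<.6)&(P[...,1]>.03)&(P[...,1]<.07); print("table z",np.median(P[m][:,2]))
E
```

```text
wr stones
z0.0186 c(0.5041 -0.0703) wh 190.2 219.5 ang -88.85 | mean(0.4917 0.0030) pca 3.70 n4613
z0.0185 c(0.4849 -0.0237) wh 146.7 328.6 ang 84.77 | mean(0.4897 0.1033) pca -2.28 n2974
rackstones
z0.0466 c(0.4803 -0.1961) wh 134.6 202.4 ang -84.19 | mean(0.5081 -0.1907) pca -84.08 n4916
z0.0466 c(0.5330 -0.1893) wh 202.2 238.4 ang 8.79 | mean(0.5994 -0.1757) pca -81.07 n4088
bars/rails
z0.0364 c(0.4420 -0.1982) wh 55.8 195.0 ang -81.13 | mean(0.4575 -0.1940) pca -81.21 n1576
z0.0418 c(0.5294 -0.2081) wh 164.4 177.7 ang 30.29 | mean(0.5766 -0.1810) pca -81.04 n362
z0.0363 c(0.5776 -0.1353) wh 181.0 294.6 ang -15.91 | mean(0.6529 -0.1640) pca -81.04 n1085
z0.0265 c(0.4446 -0.1457) wh 30.3 93.9 ang 29.47 | mean(0.4688 -0.1327) pca 37.86 n328
z0.0266 c(0.4833 -0.2501) wh 17.8 24.1 ang -82.18 | mean(0.4839 -0.2505) pca 82.22 n249
z0.0266 c(0.4932 -0.1383) wh 29.9 183.4 ang 18.75 | mean(0.5505 -0.1200) pca 18.80 n451
z0.0266 c(0.4973 -0.2214) wh 36.5 186.0 ang -13.51 | mean(0.5652 -0.2380) pca -2.58 n506
z0.0286 c(0.5649 -0.2025) wh 167.9 260.8 ang 25.15 | mean(0.6409 -0.1649) pca -81.1
[... 1321 characters left out ...]
ean(0.5013 0.2170) pca 1.99 n690
z0.0204 c(0.4563 -0.0152) wh 109.2 255.7 ang 26.01 | mean(0.4913 0.0012) pca 3.79 n671
z0.0200 c(0.4892 0.1030) wh 33.3 140.4 ang -6.78 | mean(0.4877 0.1021) pca -6.30 n421
rackstones
z0.0480 c(0.5006 -0.1954) wh 184.7 248.1 ang 7.65 | mean(0.5943 -0.1795) pca -79.74 n648
z0.0485 c(0.4516 -0.2039) wh 151.7 186.0 ang -83.31 | mean(0.5034 -0.1945) pca -82.99 n651
bars/rails
z0.0359 c(0.6386 -0.1119) wh 11.7 59.4 ang -78.16 | mean(0.6372 -0.1126) pca -80.63 n62
z0.0370 c(0.4536 -0.2000) wh 11.9 101.2 ang -81.87 | mean(0.4533 -0.2021) pca -81.82 n112
z0.0276 c(0.5584 -0.2433) wh 25.7 47.6 ang 7.70 | mean(0.5589 -0.2418) pca -4.07 n65
table z 0.0005047367551498254
```

```bash
sed -i 's/    m=cv2.morphologyEx.*/    m=m.astype(np.uint8); m=m\&cv2.morphologyEx(m,cv2.MORPH_OPEN,np.ones((3,3)))/' h.py
cat > a.py <<'E'
from h import *
W=np.load("w_rack.npz")["P"];L=np.load("w_left.npz")["P"];T=cloud(np.load("top0.npz")["d"],manip.get_calibration("top"))
for n,P in (("wr",W),("wl",L),("top",T)):
    print(n,"stones");show(rects(P,.016,.025,(.38,.62,-.06,.3)))
    print("rackstones");show(rects(P,.045,.053,(.4,.7,-.32,-.06)))
    print("bars/rails");show(rects(P,.0345,.0395,(.4,.7,-.32,-.06),60));show(rects(P,.024,.0305,(.4,.7,-.32,-.06),60))
E
python3 a.py
```

```text
wr stones
z0.0186 c(0.4962 0.0029) wh 45.9 179.8 ang 1.93 | mean(0.4904 0.0025) pca 2.19 n4439
z0.0186 c(0.4921 0.1037) wh 36.7 139.5 ang -6.31 | mean(0.4886 0.1033) pca -6.00 n2762
rackstones
z0.0466 c(0.5074 -0.1928) wh 45.2 179.6 ang -84.13 | mean(0.5069 -0.1923) pca -84.16 n4795
z0.0466 c(0.5988 -0.1780) wh 45.5 179.7 ang -81.27 | mean(0.5981 -0.1773) pca -81.45 n3946
bars/rails
z0.0365 c(0.4564 -0.1959) wh 13.7 178.5 ang -81.14 | mean(0.4561 -0.1944) pca -81.24 n1450
z0.0364 c(0.6499 -0.1665) wh 13.9 178.3 ang -81.23 | mean(0.6491 -0.1654) pca -81.23 n984
z0.0265 c(0.4671 -0.1337) wh 21.1 24.3 ang 6.72 | mean(0.4674 -0.1338) pca 12.41 n308
z0.0265 c(0.4823 -0.2527) wh 18.1 21.4 ang -83.82 | mean(0.4824 -0.2522) pca -77.45 n226
z0.0265 c(0.5484 -0.1214) wh 21.6 39.9 ang 8.51 | mean(0.5491 -0.1214) pca 8.96 n432
z0.0266 c(0.5639 -0.2402) wh 21.9 45.7 ang 8.88 | mean(0.5641 -0.2397) pca 10.14 n487
z0.0266 c(0.6289 -0.1086) wh 12.0 22.0 ang -82.69 | mean(0.6297 -0.1089) pca -86.10 n124
z0.0267 c(0.6470 -0.2271) wh 12.4 20.1 ang -81.94 | mean(0.6476 -0.2272) pca -74.68 n115
wl stones
[... 229 characters left out ...]
0.4887 0.1044) pca -6.13 n2519
rackstones
z0.0466 c(0.5055 -0.1713) wh 45.0 137.7 ang -84.14 | mean(0.5048 -0.1676) pca -82.91 n3308
z0.0467 c(0.5988 -0.1766) wh 45.5 178.9 ang -81.09 | mean(0.5978 -0.1752) pca -79.10 n3403
bars/rails
z0.0364 c(0.4523 -0.1694) wh 13.4 126.7 ang -81.29 | mean(0.4519 -0.1682) pca -81.04 n973
z0.0265 c(0.4671 -0.1327) wh 21.8 24.8 ang 8.44 | mean(0.4673 -0.1320) pca 5.35 n298
z0.0265 c(0.5484 -0.1196) wh 23.3 39.7 ang 10.77 | mean(0.5488 -0.1197) pca 11.30 n405
z0.0265 c(0.5641 -0.2391) wh 23.5 45.0 ang 10.47 | mean(0.5640 -0.2382) pca 9.56 n464
top stones
z0.0214 c(0.4590 0.0031) wh 36.2 71.5 ang 19.12 | mean(0.4580 0.0039) pca 23.18 n152
rackstones
bars/rails
```

```bash
cat >> h.py <<'E'
TH=np.radians(8.75);RC=np.array([.55315,-.1812]);RR=np.array([[np.cos(TH),-np.sin(TH)],[np.sin(TH),np.cos(TH)]])
def r2w(x,y,z): return np.array([*(RC+RR@np.array([x,y])),z])
def w2r(p): return RR.T@(np.asarray(p)[:2]-RC)
E
cat > push.py <<'E'
from h import *
R=down(np.pi/2+TH)
manip.set_gripper(0.5)
manip.move_ptp(r2w(0,-.004,.10),R)
manip.move_l(r2w(0,-.004,.021),max_speed=.1)
f0=manip.current_force();print("f0",f0,manip.current_time())
for s in (-1,1):
    manip.move_l(r2w(s*.030,-.004,.021),max_speed=.05)
    x=.030;hist=[]
    while x<.041:
        x+=.001; manip.move_l(r2w(s*x,-.004,.021),max_speed=.02)
        f=RR.T@(manip.current_force()-f0)[:2]; hist.append((round(x*1000),np.round(f,1).tolist()))
        if abs(f[0])>14: break
    print(s,hist[-6:],w2r(manip.current_ee_pos()),manip.current_time())
manip.move_l(r2w(0.01,-.004,.021),max_speed=.1)
manip.move_l(r2w(0.0,-.004,.15),max_speed=.2)
manip.move_ptp((0.48,-0.18,0.26),down(np.pi/2)); snap("wrist","w_r2"); print(manip.current_time())
P=np.load("w_r2.npz")["P"]
o=rects(P,.045,.053,(.4,.7,-.32,-.06));show(o)
for r in o: print("rack",w2r(r[1]),r[3]+90-np.degrees(TH))
o=rects(P,.0345,.0395,(.4,.7,-.32,-.06),60);show(o)
for r in o: print("rack",w2r(r[1]))
E
python3 push.py
```

```text
f0 [-0.24072032  0.35246333  0.43065293] 6.1083
-1 [(33, [1.3, -0.6]), (34, [0.3, -1.3]), (35, [0.6, -1.2]), (36, [4.7, 1.1]), (37, [10.0, 1.3]), (38, [15.5, 4.1])] [-0.0355678  -0.00420312] 8.8583
1 [(32, [-1.4, -0.2]), (33, [-1.2, -0.3]), (34, [-0.5, 0.3]), (35, [-4.5, -0.5]), (36, [-11.7, -0.5]), (37, [-18.4, -0.4])] [ 0.03445445 -0.00388944] 12.1167
13.975
z0.0466 c(0.4863 -0.1976) wh 45.1 179.7 ang -81.24 | mean(0.4858 -0.1967) pca -81.22 n5011
z0.0466 c(0.6232 -0.1871) wh 46.0 123.9 ang -81.40 | mean(0.6224 -0.1830) pca -79.07 n2423
rack [-0.06853077 -0.00601102] 0.010329246520996094
rack [ 0.06838085 -0.0165182 ] -0.15351390838623047
z0.0365 c(0.4565 -0.1956) wh 14.4 178.4 ang -81.26 | mean(0.4563 -0.1951) pca -81.34 n1556
z0.0365 c(0.6554 -0.1848) wh 8.3 130.8 ang -81.30 | mean(0.6553 -0.1844) pca -81.23 n374
rack [-0.09773121  0.000423  ]
rack [ 0.10047166 -0.01909456]
```

```bash
cat >> h.py <<'E'
def pick(c,ang,openi,zg=.004,effort=50):
    R=down(np.pi/2+np.radians(ang))
    manip.set_gripper(openi)
    manip.move_ptp([*c,.09],R); manip.move_l([*c,zg],max_speed=.1)
    manip.set_gripper(0.0,effort); print("width",manip.current_grip_width()*85,manip.current_time())
    manip.move_l([*c,.15],max_speed=.15); manip.dwell(.1);print("F",manip.current_force())
def place(x,y,yaw,zt,openi):
    R=down(yaw)
    p=r2w(x,y,.15); manip.move_ptp(p,R)
    manip.move_l(r2w(x,y,zt+.006),max_speed=.12); manip.dwell(.1)
    f0=manip.current_force(); z=zt+.006
    while z>zt-.004:
        z-=.001; manip.move_l(r2w(x,y,z),max_speed=.02); f=manip.current_force()-f0
        if f[2]>4: break
    print("touch z",z-zt,f,manip.current_time())
    manip.set_gripper(openi); manip.move_l(r2w(x,y,zt+.09),max_speed=.12); print(manip.current_time(),manip.current_grip_width())
E
python3 - <<'E'
from h import *
pick((.4964,.0032),2.1,.75)
snap("wrist","hold")
place(0,-.0685,np.pi/2+TH,.052,.75)
snap("wrist","w_p1")
P=np.load("w_p1.npz")["P"]
o=rects(P,.062,.073,(.4,.7,-.35,-.06));show(o)
for r in o: print("rack",w2r(r[1]),r[3]-np.degrees(TH))
E
```

```text
width 43.579002332474616 16.6333
F [-0.50641097  0.45297221 -3.74457744]
touch z -6.938893903907228e-18 [-3.26345669  1.19295188 10.58350106] 21.4417
22.675 0.7491067830693149
z0.0665 c(0.5632 -0.2511) wh 45.2 179.4 ang 8.73 | mean(0.5534 -0.2525) pca 8.74 n12947
rack [-0.00067384 -0.07060299] -0.01806354522705078
```

View pics/w_p1.png

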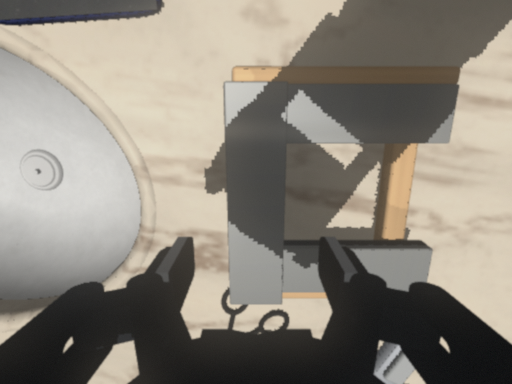

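```bash
python3 - <<'E'
from h import *
pick((.5071,.2211),-4.93,.75)
place(0,.066,np.pi/2+TH,.052,.75)
snap("wrist","w_p2")
P=np.load("w_p2.npz")["P"]
for lo,hi in ((.062,.073),(.0425,.053)):
  o=rects(P,lo,hi,(.4,.7,-.35,-.04));show(o)
  for r in o: print("rack",w2r(r[1]),r[3]-np.degrees(TH))
E
```

```text
width 43.603130664368344 25.9917
F [-0.62908942 -0.2292188  -2.26610522]
touch z -6.938893903907228e-18 [-3.73855756  0.95434752 14.52711914] 31.0167
32.25 0.7512907064835831
z0.0666 c(0.5565 -0.2519) wh 46.7 166.1 ang 8.66 | mean(0.5461 -0.2521) pca 9.05 n12436
z0.0666 c(0.5429 -0.1181) wh 45.1 179.8 ang 8.82 | mean(0.5329 -0.1196) pca 8.78 n12948
rack [-0.00747954 -0.07038264] -0.0948648452758789
rack [-0.00052814  0.06394394] 0.07023334503173828
z0.0466 c(0.4905 -0.1957) wh 53.6 88.8 ang -81.13 | mean(0.4858 -0.1976) pca -80.62 n6991
z0.0466 c(0.6170 -0.2115) wh 29.4 35.2 ang -9.16 | mean(0.6141 -0.2117) pca -30.19 n705
z0.0465 c(0.6175 -0.1503) wh 37.2 45.6 ang 7.29 | mean(0.6166 -0.1481) pca -0.34 n1634
rack [-0.06413436 -0.00484185] -89.8784875869751
rack [ 0.05851278 -0.03964286] -17.907142639160156
rack [0.06830414 0.02076602] -1.4630241394042969
```

View pics/w_p2.png

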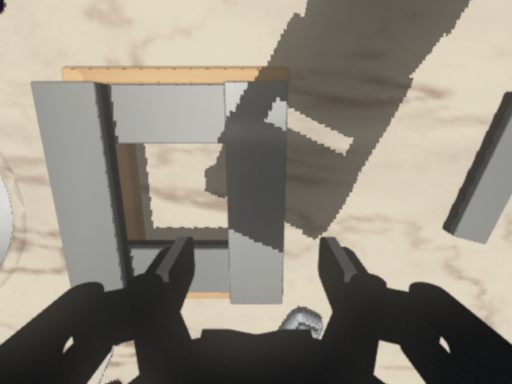

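```bash
python3 - <<'E'
from h import *
pick((.4922,.1039),-6.1,.65)
place(0,.001,TH,.072,.65)
manip.move_ptp((0.44,-0.18,0.32),down(np.pi/2)); snap("wrist","w_p3"); snap("scene","s_p3");print(manip.current_time())
P=np.load("w_p3.npz")["P"]
for lo,hi in ((.083,.092),(.062,.073),(.0425,.053)):
  o=rects(P,lo,hi,(.4,.7,-.35,-.04));show(o)
  for r in o: print("rack",w2r(r[1]),r[3]-np.degrees(TH))
E
```

```text
width 33.411574183440294 34.8
F [-0.59800999 -0.24351343 -0.93267722]
touch z 0.0 [-3.2702914   2.18017012 10.73104787] 39.4917
40.7333 0.6468141497649439
42.1833
z0.0865 c(0.5535 -0.1811) wh 36.1 140.0 ang -81.21 | mean(0.5527 -0.1806) pca -81.25 n2313
rack [ 3.77626702e-04 -3.35896945e-06] -89.95724487304688
z0.0666 c(0.5082 -0.1238) wh 45.1 111.3 ang 8.83 | mean(0.4940 -0.1249) pca 14.89 n1816
z0.0666 c(0.5633 -0.2508) wh 45.8 180.7 ang 8.84 | mean(0.5541 -0.2519) pca 8.60 n2685
z0.0666 c(0.6028 -0.1155) wh 32.6 62.3 ang 9.16 | mean(0.6016 -0.1163) pca 8.84 n737
rack [-0.03565902  0.06361055] 0.08492279052734375
rack [-0.0005162  -0.07029212] 0.08543586730957031
rack [0.05903411 0.05737848] 0.4091930389404297
z0.0466 c(0.4862 -0.1952) wh 45.6 90.2 ang -81.41 | mean(0.4852 -0.1953) pca -80.62 n1822
z0.0466 c(0.6212 -0.1747) wh 47.2 90.3 ang -82.36 | mean(0.6202 -0.1750) pca -81.47 n1460
rack [-0.06827593 -0.00363108] -90.15539264678955
rack [ 0.06820996 -0.00391875] -91.1091194152832
```

View pics/w_p3.png

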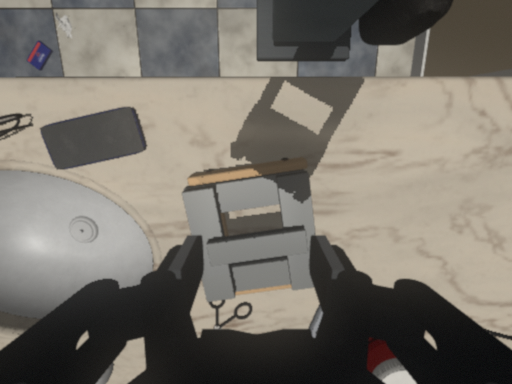

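View pics/s_p3.png

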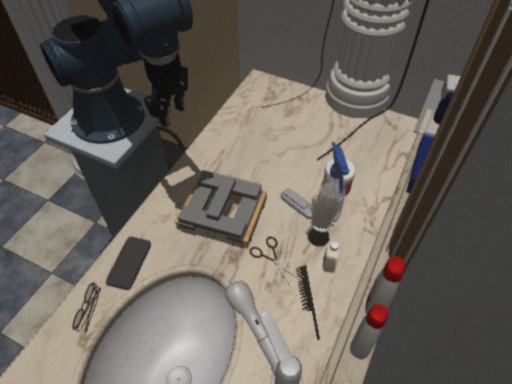

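The wrist picture shows the full stack, with the hone at about (257,245) between both upper stones. The scene picture shows the stack at (222,207). The phone at (128,262), the case at (297,203) and the jar have not moved.

```bash
python3 -c "
from bench import manip
manip.sign_off(); print(manip.current_time())"
```

```text
the job is handed in; nothing more can be done
the job is handed in; nothing more can be done
```

The stack is built and handed in at about 42 s of the 72 s allowed. The sign-off gives no verdict, so what follows comes from my own camera and force checks.

I slid the two lower stones apart with half-open fingers until the force showed each was against its bar. I then laid `stone_b` over the right ends, `stone_a` over the left ends and the small hone across the middle. Each was lowered until it touched before I let go.

The last wrist-camera measurements, in the rack frame:

| Stone | Position (mm) | Allowed | Angle error |
|---|---|---|---|
| `near_stone` | x = -68.3 | -72.5 to -62.5 | about 0.2° (limit 4°) |
| `far_stone` | x = +68.2 | 62.5 to 72.5 | about 1.1°, from a partial view (limit 4°) |
| `stone_b` | y = -70.3, x ≈ -0.5 | y -83 to -52, x ±18 | about 0.1° (limit 6.9°) |
| `stone_a` | y ≈ +64, x ≈ -0.5 | y 52 to 83, x ±18 | about 0.1° (limit 6.9°) |
| small hone | x = 0.4, y = 0.0 | ±18 each | about 0.05° (limit 8.6°) |

- **Height:** every layer read about 1.5 mm low, which matches the camera's own offset on the bare worktop. The stones lie flat.
- **Sideways offset:** the upper stones measured about 2 mm to the right of where I set them, and the lower stones sit about 4 mm to the right in y. Both are well within tolerance.
- **Partial views:** in the final picture the hone hid part of `stone_a`, so its full reading comes from the picture taken just after it was placed. Only the middle of each lower stone showed, but their positions agree with those taken after the push.
- **Bystanders:** the phone, razor case and gel jar look unmoved in the last scene picture. I did not measure them.

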